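# Wedge the spacer beside an inlay tile and hold the tile flush

### The job

Take the red spacer from the rack and slide it, upright, down into the one gap beside the blue inlay tile that is wide enough for it, never forcing it at the narrow gap, and press it firmly down so it is fully home on the bottom of the jig. Then let go of it, press the sprung tile down with the closed fingers until it is flush with the jig's frame, and finish while still holding it pressed down. Leave everything else where it is.

Things in the scene. Friction and masses are not known exactly. Their poses are not given: they have to be found in the camera images.
- jig: dark wood jig fixed to the bench, 110 (x) x 132 (y); origin at the centre of its underside, on the bench. Base 12 thick: its top is the floor of a pocket. End walls along y, inner faces at x = +-37, and two side rails along x, centred at y = +-48, all rise 20 above the floor (frame top 32 above the bench). The tile sits in the middle. Which rail is on which side varies. (Lengths in mm.)
- rail_thin: light wood rail 74 (x) x 12 (y) x 20 high, fixed on the jig, axes parallel to the jig's; origin at the centre of its underside (on the pocket floor). Between it and the tile is the WIDE gap, 14 wide, 74 long, 20 deep below the frame top; the middle line of this gap is 13 from the rail's centre towards the tile (35 from the tile's centre). (Lengths in mm.)
- rail_thick: light wood rail 74 x 28 x 20 high, fixed on the jig on the other side of the tile; origin at the centre of its underside. The gap between it and the tile is only 6 wide: too narrow for the spacer. (Lengths in mm.)
- tile: blue ceramic tile with a white pattern, 66 (x) x 56 (y) x 8 thick, lying in the jig's pocket on a sprung metal bed; origin at the centre of its underside, axes parallel to the jig's. At the start its top stands 6 proud of the frame top; it can only move straight down. (Lengths in mm.)
- tile_top (a point): centre of the tile's top face (38 above the bench when up, 32 when flush) (Lengths in mm.)
- bed (a joint): travel of the sprung bed under the tile, in m, positive downwards: 0 = up, tile 6 mm proud; 0.006 = down on its stop, tile flush with the frame. Moving it takes about 5 N at the start and 9 N at the stop; it springs back up when let go.
- spacer: red plastic spacer plate, 50 (its x) x 10 (its y, thickness) x 70 high (z), about 60 g; origin at the centre of its lower edge face. It starts upright in a slot of the rack, its lower edge 6 above the bench and 18 deep in the slot, so that 52 stand free above the rack; seated in the jig 50 stand above the frame top. (Lengths in mm.)
- rack: fixed plywood rack 150 (x) x 46 (y) x 24 high, origin at the centre of its underside; two slots in line along its x, 18 deep, centres at x = -38 (13 wide, holds the red spacer) and x = +38 (21 wide, holds the yellow one) (Lengths in mm.)
- hammer: bystander: hammer lying flat on the bench (Lengths in mm.)
- screwdriver: bystander: screwdriver lying on the bench (Lengths in mm.)
- glue: bystander: white glue bottle with blue cap, diameter 52, height 130, standing (Lengths in mm.)
- tin: bystander: amber jar with steel lid, diameter 60, height 45, standing (Lengths in mm.)
- firebrick: bystander: reddish-brown firebrick 110 x 75 x 40 (Lengths in mm.)
- mandrel_ring: bystander: brass ring, outer diameter 64, 14 high, lying flat (Lengths in mm.)
- thick_spacer: bystander: yellow plate 50 x 18 x 70 high, upright in the other slot of the rack, too thick for either gap; to be left there (Lengths in mm.)
Not all that is in view belongs to the job. What is shaped like the jig but green or turquoise is not meant.

How it is judged (in metres and radians):
On the way, in this order (a step that is already met when the one before it is completed fails the run):
1. the spacer stands fully down in the wide gap and is pressed onto the jig's floor with more than 4 N (z of spacer in the frame of jig between 0.009 and 0.0145 m and angle between spacer's own z axis and vertical below 0.2 rad and horizontal distance between spacer and rail_thin below 0.023 m and horizontal distance between spacer and tile_top below 0.045 m and contact force between spacer and jig above 4 N), for 0.15 s.
2. the spacer, still home, is let go of and the tile is pressed flush by the fingers (z of spacer in the frame of jig between 0.009 and 0.0145 m and angle between spacer's own z axis and vertical below 0.2 rad and horizontal distance between spacer and rail_thin below 0.023 m and horizontal distance between spacer and tile_top below 0.045 m and value of joint bed above 0.0045 m and contact force between the fingers and tile above 3 N and contact force between the fingers and spacer below 0.5 N), for 0.2 s.
At the end, for the whole second after the job is handed in: The spacer stands in the wide gap (lower edge within 2.5 mm of the pocket floor, less than 0.2 rad off upright), not touched by the fingers, at rest; the tile is held within 1.5 mm of flush by the fingers pressing on it with more than 3 N, to the end (all of step 2 and linear speed of spacer below 0.02 m/s); the arm keeps its last pose, push and grip.
It fails at once if the spacer is forced against the thick rail (over 4 N), that is at the narrow gap (contact force between spacer and rail_thick above 4 N).
It fails at once if a bystander is moved by more than 30 mm (distance of any of hammer, screwdriver, glue, tin, firebrick, mandrel_ring, thick_spacer from where it was at the start of the episode above 0.03 m).
It also fails if it takes over 64 s, if anything falls off the work surface, if the arm or the gripper's body presses on something with over 40 N, if the wrist force passes 120 N, or if a joint passes its speed limit or range.

### The arm

A 6-joint arm with a two-finger parallel gripper is mounted at the origin on the work surface. World frame = base frame: x ahead of the robot, y to its left, z up, the work surface at z = 0. Lengths are in mm, angles in rad, forces in N, time in s.
With the tool pointing down it reaches from about 275 to 750 mm from the base axis. Payload 10.2 kg.
Tool frame: the origin (TCP) lies on the front face of the gripper's body, between the roots of the fingers; the fingertips stand 73 mm ahead of it and the grasp point (between the pads) lies 54 mm ahead of it; z points along the fingers, y is the line along which they close (so a half turn about z gives the same grasp; the last joint's range is limited). The gripper opens to 85 mm and grips with 20 to 120 N. Pads are 22 mm wide; open, the fingers measure 114 mm over their backs; the gripper's body (76 mm by 85 mm) begins 54 mm behind the grasp point. The pads swing forward as they close: fully open they stand 13 mm farther back than shut.
Start: joints at [-1.528, 0.313, 1.498, -0, 1.331, -0.223], TCP at [137.894, -506.574, 303.894] pointing down, gripper open.
Joint ranges: [-2.94, 2.94], [-0.97, 2.17], [0.19, 2.56], [-1.23, 4.37], [0.02, 3.11], [-2.88, 2.88]. Speed limits (rad/s): [2.39, 2.39, 3.01, 3.14, 3.14, 3.14].

### API

Orientations are given as a unit quaternion [w, x, y, z].
In Python, from rig import * gives the robot as it stands.
- The arm moves only by the tool step_arm, never from a script. Its argument "plan" is a list of rows, each an object with "offset": the shift along the tool's x, y, z in cm, a list of three; "rot": the turn, a rotation vector about the tool's x, y, z in degrees, a list of three; "gripper": the finger opening in cm, from 0 to 8.54. In form: [{"offset": [x, y, z], "rot": [wx, wy, wz], "gripper": gripper}, ...]. A call has 1 to 12 rows; each row is the pose to reach, as a shift and turn from the pose commanded when the call began, along the tool's axes at that moment; what a row does not reach only later rows make up. A row lasts 1/10 s, in which the tool goes at most 50 mm and 8.59 degrees, less where a joint would pass 70% of its speed; a pose out of reach is approached as far as the arm can. A call with a gripper value outside its range is refused whole. The fingers move at their own pace and stop on an object; "squeeze" is the grip in N (left out, the last holds). Time passes only in rows, so rows that repeat a pose let the fingers close. It gives the time, the measured TCP pose, the force, the opening and the grip force at its end, in the units of the state.
- sense(): the state, without advancing time (a new reading comes with each control period).
- capture(name): name is "scene" or "side" or "wrist"; returns a dict with "color" (420x560x3 uint8, red, green, blue), "depth" (420x560 float32, mm along the optical axis (not along the pixel's ray), 0 where there is no reading), "vertical_fov" (degrees; the focal length in pixels is half the picture's height over the tangent of half this angle, whatever the lens; pixels are square), "cx", "cy" (the principal point, pixels), "k1" (the pictures are not rectified: a ray, as slopes to the right and down, at radius r is drawn at 1 + k1 r^2 times it, then the intrinsics apply), "rvec" (rotation vector, rad) and "tvec" (3), from world to camera coordinates, as OpenCV has them; the wrist camera has in their place "mount" (4x4, takes a point from camera to tool coordinates, whose origin is the TCP and whose axes are the flange's). Camera axes: x right, y down, z forward; pixel columns grow to the right and rows downward; lengths in mm; the calibration is good to about 2 mm. A picture is of the moment at which its call begins: read the wrist's pose just before it.
- finish_job(): hands the job in; it is judged then, once.
The state is a dict: "time_s": time; "joints": joint angles; "dq": joint speeds; "tau": joint torques, N m; "eef_pos": TCP position; "ee_rot": TCP orientation; "force": force on the tool from outside, world axes, zero at the start; "wrist_torque": the same for the moment, N m; "grip_width": opening from 0.0 (shut) to 1.0 (fully open); "grip_force": force on a finger pad.
Only numpy, scipy, OpenCV 4.12 (cv2) and the standard library are available. Lean on these libraries where they do the work, as an engineer would, in place of code of your own. Each camera call takes 0.05 s, during which the arm holds its last target. There are 200 camera calls.

## Working session

There is one attempt and no reset: what is moved stays moved. The work goes in short steps, Python scripts to look and compute and a tool call to move; the robot and the scene stay as the last step left them, time stands still between calls to the robot, and variables do not carry over. Pictures are saved under pics/ and viewed, at most 10 in all, crops included, and the job is handed in when it is done.

Besides the shell and the picture viewer there is one more tool, called after "Request:" as a command line: name --argument value ..., lists and objects as JSON in quotes. step_arm: Moves the arm, as the interface text tells. Its arguments: {"type":"object","properties":{"plan":{"type":"array"},"squeeze":{"type":"number"}},"required":["plan"]}

```bash
ls; mkdir -p pics; cat > h.py <<'E'
from rig import *
import numpy as np, cv2
from scipy.spatial.transform import Rotation as R
def cam(name):
    s=sense(); c=capture(name); h,w=c["color"].shape[:2]
    f=h/2/np.tan(np.radians(c["vertical_fov"])/2)
    c["K"]=np.array([[f,0,c["cx"]],[0,f,c["cy"]],[0,0,1.]]); c["D"]=np.array([c["k1"],0,0,0,0.])
    if "rvec" in c:
        Rm=cv2.Rodrigues(np.array(c["rvec"],float))[0]; t=np.array(c["tvec"],float).ravel()
        c["R"]=Rm.T; c["o"]=-Rm.T@t
    else:
        q=s["ee_rot"]; Rt=R.from_quat([q[1],q[2],q[3],q[0]]).as_matrix(); M=np.array(c["mount"])
        c["R"]=Rt@M[:3,:3]; c["o"]=Rt@M[:3,3]+np.array(s["eef_pos"])
    return c
def rays(c,px):
    u=cv2.undistortPoints(np.array(px,float).reshape(-1,1,2),c["K"],c["D"])[:,0]
    return np.c_[u,np.ones(len(u))]@c["R"].T
def onz(c,px,z):
    d=rays(c,px); return c["o"]+d*((z-c["o"][2])/d[:,2])[:,None]
def cloud(c):
    h,w=c["depth"].shape; v,u=np.mgrid[:h,:w]
    d=rays(c,np.c_[u.ravel(),v.ravel()]); 
    return (c["o"]+d*c["depth"].reshape(-1,1)).reshape(h,w,3)
def save(c,n): cv2.imwrite("pics/"+n,c["color"][:,:,::-1])
E
python3 - <<'E'
from h import *
print(sense())
a=cam("scene");b=cam("side");save(a,"scene.png");save(b,"side.png")
print(a["o"],b["o"])
E
```

```text
pics
{'time_s': 0.0, 'joints': array([-1.52838738e+00,  3.13450955e-01,  1.49846694e+00, -2.14485560e-05,
        1.33098410e+00, -2.23396356e-01]), 'dq': array([ 3.28486613e-05,  1.78162020e-03, -7.86438453e-04,  2.03753090e-04,
        1.81547487e-03,  1.70432169e-03]), 'tau': array([-5.68370558e-05, -4.12265646e+01, -2.59738773e+01, -2.24227683e-04,
        4.15655828e-03, -1.57890111e-05]), 'eef_pos': array([ 137.88919016, -506.38971452,  303.3232827 ]), 'ee_rot': array([-6.52935459e-04,  9.91180884e-01,  1.32514253e-01,  4.87898669e-05]), 'force': array([-0.06624235, -0.82243846, -0.29727042]), 'wrist_torque': array([ 0.02514381, -0.03662096,  0.02180793]), 'grip_force': 0.0, 'grip_width': 0.9997505525875525}
[1212.60040105  354.66078321 1219.41368275] [  485.42792968 -1057.14994647   745.33469676]
```

View pics/scene.png

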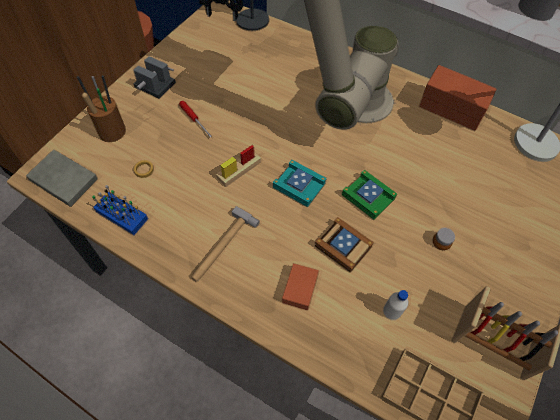

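View pics/side.png

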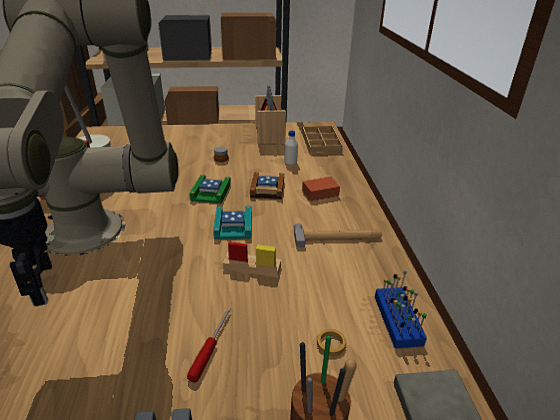

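Jig candidates in the scene view are the turquoise one (300,182), the green one (369,195) and the dark-wood one (344,243). The dark-wood one fits the description. The red spacer is at (248,155), beside the yellow one at (230,167). I'll enlarge a crop and measure.

```bash
python3 - <<'E'
from h import *
for n in ("scene","side"):
    c=cam(n); P=cloud(c); hsv=cv2.cvtColor(c["color"],cv2.COLOR_RGB2HSV)
    H,S,V=hsv[...,0],hsv[...,1],hsv[...,2]
    box={"scene":((225,140,265,185),(310,210,378,275)),"side":((222,235,285,280),(245,165,290,205))}[n]
    def reg(m,b):
        k=np.zeros_like(m);k[b[1]:b[3],b[0]:b[2]]=1;return m&k
    red=reg(((H<6)|(H>172))&(S>170)&(V>60),box[0]); yel=reg((H>20)&(H<34)&(S>170),box[0])
    for nm,m in (("red",red),("yel",yel)):
        p=P[m]; print(n,nm,len(p),p.min(0).round(),p.max(0).round(),np.median(p,0).round())
        q=p[p[:,2]>72]; 
        if len(q)>4: print("  top",len(q),q.mean(0).round(1),q.min(0).round(),q.max(0).round())
    b=box[1]; Q=P[b[1]:b[3],b[0]:b[2]].reshape(-1,3); t=reg((H>95)&(H<125)&(S>60),b)
    print(n,"tile",t.sum(),np.median(P[t],0).round(1)); q=Q[(Q[:,2]>24)&(Q[:,2]<50)]; print(" frame",len(q),q.min(0).round(),q.max(0).round(),cv2.minAreaRect(q[:,:2].astype(np.float32)))
    if n=="scene":
        cr=cv2.resize(c["color"][140:275,215:395],None,fx=4.4,fy=4.4,interpolation=cv2.INTER_CUBIC);cv2.imwrite("pics/crop1.png",cr[:,:,::-1])
E
```

```text
scene red 160 [ 442. -208.   19.] [ 496. -184.   81.] [ 472. -194.   57.]
  top 41 [ 470.5 -195.9   76. ] [ 442. -206.   72.] [ 493. -187.   81.]
scene yel 176 [ 515. -226.   20.] [1213.  355. 1219.] [ 542. -212.   61.]
  top 60 [ 549.6 -205.    95.3] [ 517. -225.   72.] [1213.  355. 1219.]
scene tile 352 [578.9 210.9  36.9]
 frame 1387 [426. 137.  24.] [722. 282.  47.] ((573.4490356445312, 211.19680786132812), (131.39088439941406, 303.2727355957031), 80.55960845947266)
side red 298 [ 4.440e+02 -1.057e+03 -1.000e+00] [492. -93. 745.] [ 467. -199.   54.]
  top 55 [ 467.6 -211.7   86.7] [  444. -1057.    72.] [ 491. -184.  745.]
side yel 390 [ 516. -234.   -2.] [ 566. -107.   79.] [ 541. -223.   55.]
  top 99 [ 540.7 -218.1   74.7] [ 516. -233.   72.] [ 565. -204.   79.]
side tile 140 [572.9 203.8  36.1]
 frame 550 [513. 137.  24.] [636. 289.  40.] ((575.2357788085938, 210.54888916015625), (142.8043670654297, 110.00946044921875), 80.4920883178711)
```

View pics/crop1.png

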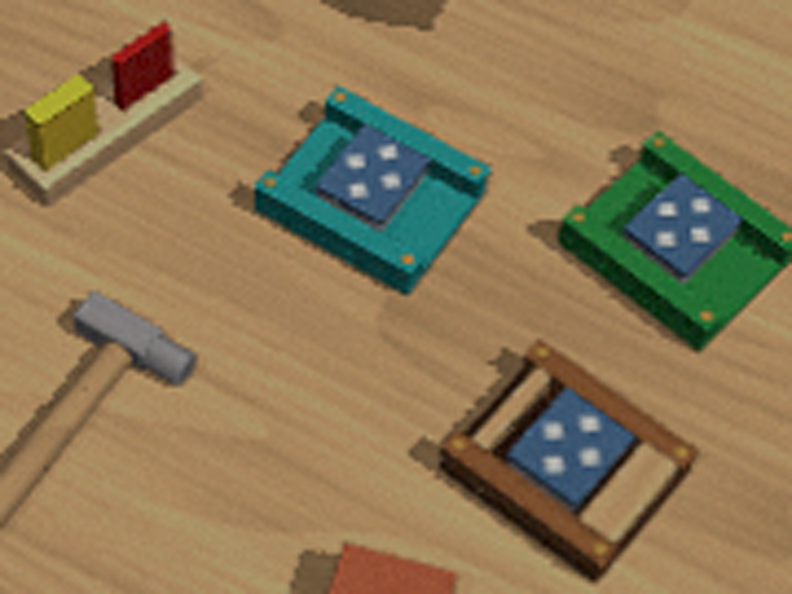

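The crop confirms it: the dark-wood jig at crop (570,460) has two light rails. The thin rail is on the upper left (-y side, crop 510,410) with the wide gap next to it, and the thick one is on the right. The red spacer is at crop (143,65) in the rack. I'll move above the rack.

Request:
step_arm --plan '[{"offset":[40,-21,4],"rot":[0,0,30.7],"gripper":8.54},{"offset":[40,-21,4],"rot":[0,0,30.7],"gripper":8.54},{"offset":[40,-21,4],"rot":[0,0,30.7],"gripper":8.54},{"offset":[40,-21,4],"rot":[0,0,30.7],"gripper":8.54},{"offset":[40,-21,4],"rot":[0,0,30.7],"gripper":8.54},{"offset":[40,-21,4],"rot":[0,0,30.7],"gripper":8.54},{"offset":[40,-21,4],"rot":[0,0,30.7],"gripper":8.54},{"offset":[40,-21,4],"rot":[0,0,30.7],"gripper":8.54},{"offset":[40,-21,4],"rot":[0,0,30.7],"gripper":8.54},{"offset":[40,-21,4],"rot":[0,0,30.7],"gripper":8.54},{"offset":[40,-21,4],"rot":[0,0,30.7],"gripper":8.54},{"offset":[40,-21,4],"rot":[0,0,30.7],"gripper":8.54}]'

```text
time_s: 1.4
eef_pos: [468.2, -199.5, 263.9]
ee_rot: [0.0, 0.991, -0.135, -0.0]
force: [-0.5, 0.2, 0.7]
grip_width: 1.002
grip_force: 0.0
```

```bash
cat >> h.py <<'E'
def tool(p,s):
    q=s["ee_rot"]; Rt=R.from_quat([q[1],q[2],q[3],q[0]]).as_matrix(); return (np.array(p)-s["eef_pos"])@Rt, Rt
E
python3 - <<'E'
from h import *
s=sense(); print(s["time_s"],s["eef_pos"],s["ee_rot"],s["joints"])
c=cam("wrist"); save(c,"w1.png"); print(c["mount"],c["o"])
P=cloud(c); hsv=cv2.cvtColor(c["color"],cv2.COLOR_RGB2HSV);H,S,V=cv2.split(hsv)
red=((H<6)|(H>172))&(S>150)&(V>50)
p=P[red]; q=p[(p[:,2]>70)&(p[:,2]<84)]; r=cv2.minAreaRect(q[:,:2].astype(np.float32)); print(len(p),len(q),r, tool([*r[0],76],s)[0])
E
```

```text
1.4 [ 468.2085011  -199.48640628  263.85076433] [ 1.16763188e-04  9.90887434e-01 -1.34692383e-01 -2.01733995e-04] [-6.33177975e-01  3.13133652e-01  1.60591196e+00 -4.23278363e-04
  1.22278996e+00  1.20796878e+00]
[[-2.14920501e-04 -9.64925615e-01 -2.62523354e-01  6.60618181e+01]
 [ 9.99999162e-01  1.27859377e-04 -1.28862863e-03  7.27590762e-01]
 [ 1.27699684e-03 -2.62523410e-01  9.64924779e-01 -6.98380649e+01]
 [ 0.00000000e+00  0.00000000e+00  0.00000000e+00  1.00000000e+00]] [ 531.70922339 -217.8091148   333.66469656]
1110 588 ((468.2720031738281, -196.16639709472656), (8.37982177734375, 48.64960479736328), 74.01924896240234) [ -0.75581977  -3.27017317 187.85012871]
```

View pics/w1.png

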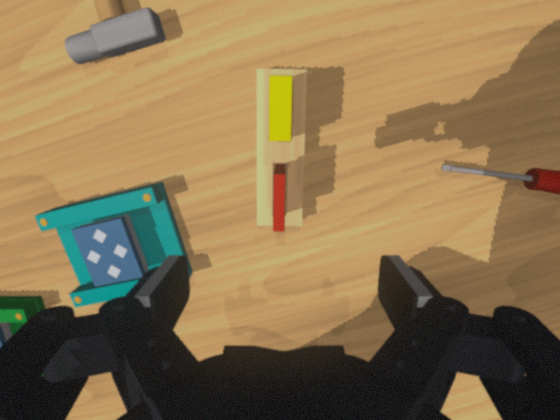

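The red spacer is at (279,200), 3.3 mm to the tool's -y and nearly aligned. I'll descend and grasp it.

Request:
step_arm --plan '[{"offset":[0,-0.33,3],"rot":[0,0,0.5],"gripper":6},{"offset":[0,-0.33,6],"rot":[0,0,0.5],"gripper":6},{"offset":[0,-0.33,9],"rot":[0,0,0.5],"gripper":6},{"offset":[0,-0.33,12],"rot":[0,0,0.5],"gripper":6},{"offset":[0,-0.33,14],"rot":[0,0,0.5],"gripper":6},{"offset":[0,-0.33,14.9],"rot":[0,0,0.5],"gripper":5},{"offset":[0,-0.33,14.9],"rot":[0,0,0.5],"gripper":4},{"offset":[0,-0.33,14.9],"rot":[0,0,0.5],"gripper":3}]' --squeeze 40

```text
time_s: 2.25
eef_pos: [469.7, -196.5, 115.9]
ee_rot: [0.0, 0.99, -0.139, 0.001]
force: [-0.7, 0.9, -0.3]
grip_width: 0.35
grip_force: 0.0
```

Request:
step_arm --plan '[{"offset":[0,0,0],"rot":[0,0,0],"gripper":2},{"offset":[0,0,0],"rot":[0,0,0],"gripper":0},{"offset":[0,0,0],"rot":[0,0,0],"gripper":0},{"offset":[0,0,0],"rot":[0,0,0],"gripper":0},{"offset":[0,0,0],"rot":[0,0,0],"gripper":0},{"offset":[0,0,0],"rot":[0,0,0],"gripper":0}]' --squeeze 40

```text
time_s: 2.85
eef_pos: [470.0, -196.0, 115.9]
ee_rot: [0.001, 0.99, -0.139, 0.001]
force: [-0.5, 0.6, 6.0]
grip_width: 0.111
grip_force: 39.7
```

Request:
step_arm --plan '[{"offset":[0,0,-2],"rot":[0,0,0],"gripper":0},{"offset":[0,0,-5],"rot":[0,0,0],"gripper":0},{"offset":[0,0,-9],"rot":[0,0,0],"gripper":0},{"offset":[0,0,-14],"rot":[0,0,0],"gripper":0},{"offset":[-0.5,-4,-14],"rot":[0,0,-2],"gripper":0},{"offset":[-1,-8,-14],"rot":[0,0,-4],"gripper":0},{"offset":[-1.5,-12,-14],"rot":[0,0,-6.5],"gripper":0},{"offset":[-2,-16,-14],"rot":[0,0,-6.5],"gripper":0},{"offset":[-2.5,-20,-14],"rot":[0,0,-6.5],"gripper":0},{"offset":[-3,-24,-14],"rot":[0,0,-6.5],"gripper":0},{"offset":[-3.5,-28,-14],"rot":[0,0,-6.5],"gripper":0},{"offset":[-4,-32,-14],"rot":[0,0,-6.5],"gripper":0}]'

```text
time_s: 4.05
eef_pos: [519.1, 124.7, 255.2]
ee_rot: [0.0, 0.997, -0.082, 0.0]
force: [1.1, -0.1, -0.8]
grip_width: 0.109
grip_force: 39.1
```

Request:
step_arm --plan '[{"offset":[-1.7,-4,0],"rot":[0,0,0],"gripper":0},{"offset":[-2.1,-8,0],"rot":[0,0,0],"gripper":0},{"offset":[-2.1,-9.3,0],"rot":[0,0,0],"gripper":0},{"offset":[-2.1,-9.3,0],"rot":[0,0,0],"gripper":0},{"offset":[-2.1,-9.3,0],"rot":[0,0,0],"gripper":0},{"offset":[-2.1,-9.3,0],"rot":[0,0,0],"gripper":0}]'

```text
time_s: 4.65
eef_pos: [513.9, 216.9, 254.9]
ee_rot: [0.0, 0.997, -0.083, -0.0]
force: [-0.6, -0.5, 0.1]
grip_width: 0.11
grip_force: 39.1
```

```bash
cat > m.py <<'E'
from h import *
import sys
s=sense(); print(s["time_s"],s["eef_pos"].round(1),s["force"].round(1),s["grip_width"],s["grip_force"])
c=cam("wrist"); save(c,sys.argv[1]); print("yaw",np.degrees(R.from_matrix(tool([0,0,0],s)[1]).as_matrix()[:2,0].dot([1,1j]).__class__ and np.arctan2(tool([0,0,0],s)[1][1,0],tool([0,0,0],s)[1][0,0])))
P=cloud(c); H,S,V=cv2.split(cv2.cvtColor(c["color"],cv2.COLOR_RGB2HSV))
np.savez("last.npz",P=P,H=H,S=S,V=V,pos=s["eef_pos"],q=s["ee_rot"])
t=((H>95)&(H<125)&(S>60)&(V>40)).astype(np.uint8)
cs=cv2.findContours(t,cv2.RETR_EXTERNAL,cv2.CHAIN_APPROX_NONE)[0]
for k in cs:
    if cv2.contourArea(k)>800:
        w=onz(c,k[:,0],38.); r=cv2.minAreaRect(w[:,:2].astype(np.float32)); print("blue",cv2.boundingRect(k),r,tool([*r[0],38],s)[0].round(1),np.median(P[t>0],0).round(1))
E
python3 m.py w2.png
```

```text
4.65 [513.9 216.9 254.9] [-0.6 -0.5  0.1] 0.1101430701647779 39.11559283733368
yaw -9.558162109771732
blue (488, 179, 63, 72) ((455.65966796875, -5.829128265380859), (59.55917739868164, 67.56007385253906), 87.0461654663086) [-20.5 229.2 217. ] [549.7 189.8  37.6]
blue (245, 86, 65, 77) ((575.8598022460938, 211.55868530273438), (55.54145050048828, 64.87027740478516), 80.37187957763672) [ 62.   -5.1 216.9] [549.7 189.8  37.6]
```

View pics/w2.png

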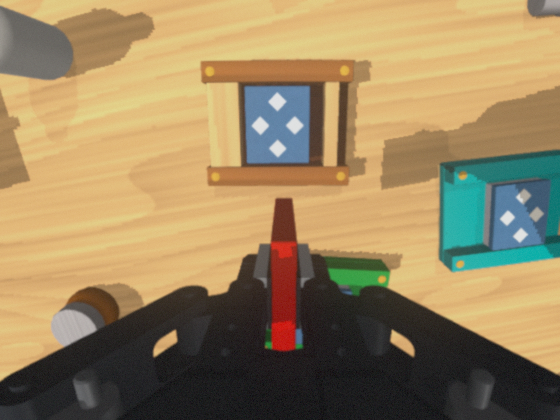

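The view shows the jig upright at (278,122), with the thin rail and wide gap on the right (gap about column 316) and the thick rail on the left. The spacer is held, its lower end at (285,200). I'll refine the gap line and check the spacer in the hand.

```bash
python3 - <<'E'
from h import *
s=sense(); c=cam("wrist"); g=c["color"].astype(int)
for r in (105,125,145): print(r,[(x,*g[r,x]) for x in range(300,354,2)])
for r in (202,206,212): print(r,[(x,*g[r,x]) for x in range(266,304,2)])
# project tool points
def at(px,zt):
    d=rays(c,px); Rt=tool([0,0,0],s)[1]; o=(c["o"]-s["eef_pos"])@Rt; d=d@Rt; return (o+d*((zt-o[2])/d[:,2])[:,None]).round(1)
print(at([[274.5,203],[293.5,203],[284,199]],109), "frame",at([[308,125],[324,125],[338,125]],s["eef_pos"][2]-32))
E
```

```text
105 [(300, np.int64(98), np.int64(131), np.int64(165)), (302, np.int64(101), np.int64(133), np.int64(167)), (304, np.int64(100), np.int64(134), np.int64(167)), (306, np.int64(97), np.int64(132), np.int64(165)), (308, np.int64(95), np.int64(124), np.int64(156)), (310, np.int64(82), np.int64(76), np.int64(80)), (312, np.int64(84), np.int64(66), np.int64(54)), (314, np.int64(82), np.int64(62), np.int64(52)), (316, np.int64(81), np.int64(60), np.int64(47)), (318, np.int64(85), np.int64(64), np.int64(53)), (320, np.int64(84), np.int64(62), np.int64(50)), (322, np.int64(98), np.int64(77), np.int64(57)), (324, np.int64(147), np.int64(120), np.int64(83)), (326, np.int64(219), np.int64(186), np.int64(122)), (328, np.int64(225), np.int64(192), np.int64(130)), (330, np.int64(225), np.int64(192), np.int64(127)), (332, np.int64(225), np.int64(190), np.int64(126)), (334, np.int64(225), np.int64(189), np.int64(126)), (336, np.int64(225), np.int64(188), np.int64(125)), (338, np.int64(176), np.int64(143), np.int64(98)), (340, np.int64(94), np.int64(69), np.int64(52)), (342, np.int64(86), np.int64(66)
[... 5364 characters left out ...]
4(36)), (282, np.int64(105), np.int64(51), np.int64(36)), (284, np.int64(104), np.int64(52), np.int64(37)), (286, np.int64(106), np.int64(52), np.int64(34)), (288, np.int64(103), np.int64(53), np.int64(37)), (290, np.int64(106), np.int64(52), np.int64(38)), (292, np.int64(110), np.int64(62), np.int64(45)), (294, np.int64(196), np.int64(147), np.int64(98)), (296, np.int64(221), np.int64(176), np.int64(117)), (298, np.int64(219), np.int64(176), np.int64(117)), (300, np.int64(218), np.int64(173), np.int64(115)), (302, np.int64(218), np.int64(171), np.int64(113))]
[[ 19.6  -4.7 109. ]
 [ 19.6   6.3 109. ]
 [ 21.9   0.8 109. ]] frame [[ 61.8  22.3 223. ]
 [ 61.9  36.6 223. ]
 [ 61.9  49.1 223. ]]
```

Both estimates put the gap line at tool y ≈ +29.7 mm (tile +35 gives 29.9, rail −13 gives 29.6). The held spacer reads +0.6, so I'll shift by 29 mm and descend to just above the tile.

Request:
step_arm --plan '[{"offset":[3,1.5,0],"rot":[0,0,0],"gripper":0},{"offset":[6.4,2.9,0],"rot":[0,0,0],"gripper":0},{"offset":[6.4,2.9,0],"rot":[0,0,0],"gripper":0},{"offset":[6.4,2.9,3],"rot":[0,0,0],"gripper":0},{"offset":[6.4,2.9,6],"rot":[0,0,0],"gripper":0},{"offset":[6.4,2.9,8],"rot":[0,0,0],"gripper":0},{"offset":[6.4,2.9,9.5],"rot":[0,0,0],"gripper":0},{"offset":[6.4,2.9,9.5],"rot":[0,0,0],"gripper":0},{"offset":[6.4,2.9,9.5],"rot":[0,0,0],"gripper":0},{"offset":[6.4,2.9,9.5],"rot":[0,0,0],"gripper":0}]'

```text
time_s: 5.75
eef_pos: [572.5, 178.9, 161.1]
ee_rot: [-0.0, 0.997, -0.083, 0.001]
force: [-0.4, -0.3, -0.0]
grip_width: 0.114
grip_force: 39.2
```

```bash
python3 m.py w3.png
```

```text
5.75 [572.5 178.9 161.1] [-0.4 -0.3 -0. ] 0.11447204342019315 39.18914973735809
yaw -9.487692447578155
blue (512, 291, 48, 80) ((457.20745849609375, 6.985673904418945), (75.45598602294922, 38.001399993896484), 6.555481433868408) [-85.6 188.6 122.9] [570.3 201.5  37.7]
blue (186, 179, 90, 98) ((576.2984008789062, 211.17825317382812), (55.487361907958984, 65.71257781982422), 80.61199951171875) [ -1.8 -32.4 123.1] [570.3 201.5  37.7]
```

View pics/w3.png

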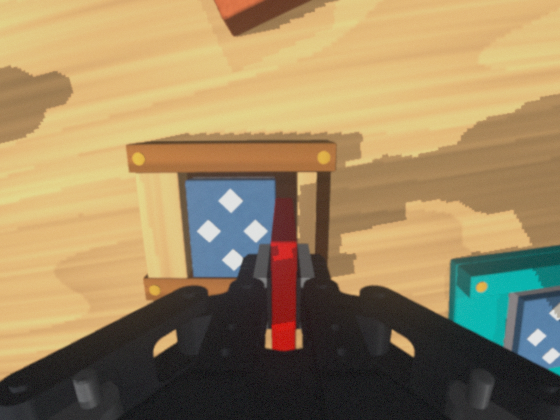

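The spacer's lower end at (285,200) is above the gap (between tile edge 276 and rail 299) but looks slightly toward the tile. I'll measure the offset.

```bash
cat > g.py <<'E'
from h import *
s=sense(); c=cam("wrist"); g=c["color"].astype(np.float32); print(s["eef_pos"].round(1),s["force"].round(1))
Rt=tool([0,0,0],s)[1]; o=(c["o"]-s["eef_pos"])@Rt
def at(px,zt):
    d=rays(c,px)@Rt; return (o+d*((zt-o[2])/d[:,2])[:,None])
z=s["eef_pos"][2]
for r in (184,188,192):
    l=g[r-1:r+2].mean(0)[:,0]  # red channel: gap dark, rail bright, outside dark
    b=l>170; i=[x for x in range(282,330) if b[x]!=b[x-1]]; print(r,i,[at([[x-.5,r]],z-32)[0].round(1)[:2] for x in i])
for r in (204,208,212,220):
    l=g[r-1:r+2].mean(0); print(r,"".join(f"{int(v[0])}/{int(v[2])} " for v in l[268:304:2]))
    x=np.array(range(265,305)); m=[(v[0]-v[2]>45) and (v[2]<60) for v in l[265:305]]; q=x[m]; print(q.min(),q.max(),at([[q.min()-.5,r],[q.max()+.5,r]],109).round(1)[:,:2].tolist()) if len(q) else 0
E
python3 g.py
```

```text
[572.4 179.  161. ] [-1.  -0.1 -1. ]
184 [297, 315] [array([26.8,  8.7]), array([26.8, 20.2])]
188 [298, 302] [array([24.2,  9.4]), array([24.2, 12. ])]
192 [297, 303] [array([21.6,  8.8]), array([21.6, 12.6])]
204 95/165 98/167 96/165 100/128 99/45 97/45 96/42 100/45 98/41 97/41 97/39 95/36 91/40 77/43 101/56 192/104 171/93 168/89 
276 292 [[19.0, -4.1], [19.0, 5.7]]
208 94/165 95/166 95/163 106/102 99/45 97/45 96/44 96/44 96/43 98/44 95/40 96/40 93/39 78/44 103/58 205/115 172/93 168/90 
276 292 [[16.6, -4.1], [16.6, 5.8]]
212 95/165 93/165 97/162 107/85 98/47 96/45 96/43 96/44 95/40 96/41 95/37 97/41 93/39 79/39 105/60 214/116 183/101 167/90 
275 293 [[14.1, -4.7], [14.1, 6.4]]
220 95/166 94/164 96/141 101/53 96/45 97/46 97/45 96/43 94/42 96/42 93/36 95/38 94/37 87/40 101/59 153/84 167/90 167/90 
274 294 [[9.3, -5.3], [9.3, 7.0]]
```

Gap centre is at about +2.0 mm and the spacer at +0.8, so I'll shift +1.2 mm and enter gently.

Request:
step_arm --plan '[{"offset":[0,0.12,0],"rot":[0,0,0],"gripper":0},{"offset":[0,0.12,0],"rot":[0,0,0],"gripper":0},{"offset":[0,0.12,0.5],"rot":[0,0,0],"gripper":0},{"offset":[0,0.12,1],"rot":[0,0,0],"gripper":0},{"offset":[0,0.12,1.5],"rot":[0,0,0],"gripper":0},{"offset":[0,0.12,1.8],"rot":[0,0,0],"gripper":0},{"offset":[0,0.12,2.1],"rot":[0,0,0],"gripper":0},{"offset":[0,0.12,2.4],"rot":[0,0,0],"gripper":0},{"offset":[0,0.12,2.4],"rot":[0,0,0],"gripper":0}]'

```text
time_s: 6.75
eef_pos: [571.8, 177.8, 135.5]
ee_rot: [0.0, 0.997, -0.083, -0.0]
force: [1.4, 0.3, 0.2]
grip_width: 0.111
grip_force: 39.2
```

It entered freely, with the lower edge at about 26 mm. Continuing down.

Request:
step_arm --plan '[{"offset":[0,0,0.4],"rot":[0,0,0],"gripper":0},{"offset":[0,0,0.8],"rot":[0,0,0],"gripper":0},{"offset":[0,0,1.1],"rot":[0,0,0],"gripper":0},{"offset":[0,0,1.3],"rot":[0,0,0],"gripper":0},{"offset":[0,0,1.3],"rot":[0,0,0],"gripper":0}]'

```text
time_s: 7.25
eef_pos: [571.8, 177.8, 122.6]
ee_rot: [0.0, 0.997, -0.083, -0.0]
force: [0.7, -0.0, -0.6]
grip_width: 0.105
grip_force: 39.2
```

Request:
step_arm --plan '[{"offset":[0,0,0.1],"rot":[0,0,0],"gripper":0},{"offset":[0,0,0.2],"rot":[0,0,0],"gripper":0},{"offset":[0,0,0.25],"rot":[0,0,0],"gripper":0},{"offset":[0,0,0.25],"rot":[0,0,0],"gripper":0},{"offset":[0,0,0.25],"rot":[0,0,0],"gripper":0}]'

```text
time_s: 7.75
eef_pos: [572.1, 177.9, 121.9]
ee_rot: [-0.0, 0.997, -0.082, 0.0]
force: [-5.1, -0.6, 11.5]
grip_width: 0.109
grip_force: 41.0
```

The TCP at 121.9 matches the seated height exactly (115.9 + 6), with 11.5 N. I'll press a little more and hold.

Request:
step_arm --plan '[{"offset":[0,0,0.08],"rot":[0,0,0],"gripper":0},{"offset":[0,0,0.08],"rot":[0,0,0],"gripper":0},{"offset":[0,0,0.08],"rot":[0,0,0],"gripper":0},{"offset":[0,0,0.08],"rot":[0,0,0],"gripper":0}]'

```text
time_s: 8.15
eef_pos: [572.1, 177.9, 121.9]
ee_rot: [-0.0, 0.997, -0.082, 0.001]
force: [-8.4, -1.2, 18.5]
grip_width: 0.111
grip_force: 42.0
```

Held at 18 N. Now I'll unload, release and rise.

Request:
step_arm --plan '[{"offset":[0,0,-0.28],"rot":[0,0,0],"gripper":0},{"offset":[0,0,-0.28],"rot":[0,0,0],"gripper":0},{"offset":[0,0,-0.28],"rot":[0,0,0],"gripper":2},{"offset":[0,0,-0.28],"rot":[0,0,0],"gripper":3},{"offset":[0,0,-0.28],"rot":[0,0,0],"gripper":3.5},{"offset":[0,0,-0.28],"rot":[0,0,0],"gripper":3.5},{"offset":[0,0,-2],"rot":[0,0,0],"gripper":3.5},{"offset":[0,0,-5],"rot":[0,0,0],"gripper":3.5},{"offset":[0,0,-8],"rot":[0,0,0],"gripper":3.5},{"offset":[0,0,-11],"rot":[0,0,0],"gripper":3.5},{"offset":[0,0,-13],"rot":[0,0,0],"gripper":3.5},{"offset":[0,0,-13],"rot":[0,0,0],"gripper":3.5}]'

```text
time_s: 9.35
eef_pos: [572.6, 178.0, 252.5]
ee_rot: [-0.001, 0.997, -0.082, 0.003]
force: [0.5, 0.4, -0.1]
grip_width: 0.414
grip_force: 0.0
```

```bash
python3 m.py w4.png; python3 - <<'E'
import numpy as np
d=np.load("last.npz"); P=d["P"]; H,S,V=d["H"],d["S"],d["V"]
red=((H<6)|(H>172))&(S>150)&(V>50); p=P[red]; p=p[np.linalg.norm(p[:,:2]-[572,178],axis=1)<60]
import cv2; q=p[p[:,2]>p[:,2].max()-8]; print(len(p),np.median(q[:,2]),cv2.minAreaRect(q[:,:2].astype(np.float32)))
E
```

```text
9.35 [572.6 178.  252.5] [ 0.5  0.4 -0.1] 0.41407706336282774 0.0
yaw -9.464450408848803
blue (452, 244, 61, 69) ((455.48382568359375, -5.582927703857422), (60.93688201904297, 70.75811767578125), 88.43612670898438) [-86.5 200.6 213.7] [548.8 188.7  37.6]
blue (215, 163, 62, 70) ((575.8673706054688, 211.89404296875), (54.793766021728516, 65.03561401367188), 80.42825317382812) [ -3.5 -33.7 214.5] [548.8 188.7  37.6]
799 81.71659053306168 ((570.518310546875, 177.6896514892578), (9.450190544128418, 49.538963317871094), 80.83609008789062)
```

View pics/w4.png

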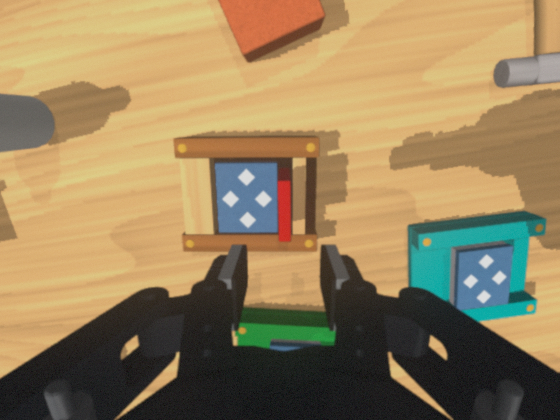

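The spacer's top is at 81.7 mm, so it is seated upright in the wide gap at (285,210), tile at (246,198). For the press I'll turn the closed fingers a quarter so they stay clear of the spacer. First I'll check the joints and where the glue stands.

```bash
python3 - <<'E'
from h import *
s=sense(); print(s["joints"].round(2)); P=np.load("last.npz")["P"]; print(P[95:150:18,0:50:16].round().tolist())
Rt=tool([0,0,0],s)[1]; a=np.radians(-9.55); jy=np.array([-np.sin(a),np.cos(a),0]); t=np.array([575.9,211.6,38])+8*jy; print(t,tool(t,s)[0])
E
```

```text
[0.11 0.52 1.34 0.   1.28 1.84]
[[[704.0, 405.0, 48.0], [706.0, 409.0, 25.0], [708.0, 411.0, 1.0], [705.0, 395.0, -1.0]], [[686.0, 394.0, 67.0], [687.0, 395.0, 48.0], [687.0, 394.0, 30.0], [687.0, 395.0, 8.0]], [[672.0, 395.0, 71.0], [671.0, 397.0, 52.0], [671.0, 397.0, 33.0], [670.0, 398.0, 10.0]], [[659.0, 410.0, 60.0], [658.0, 417.0, 36.0], [657.0, 429.0, 1.0], [654.0, 413.0, -1.0]]]
[577.22726592 219.48912956  38.        ] [ -2.22389344 -41.76109196 212.34504659]
```

Request:
step_arm --plan '[{"offset":[-0.2,-4.2,0],"rot":[0,0,-8],"gripper":0},{"offset":[-0.2,-4.2,0],"rot":[0,0,-16],"gripper":0},{"offset":[-0.2,-4.2,0],"rot":[0,0,-24],"gripper":0},{"offset":[-0.2,-4.2,0],"rot":[0,0,-32],"gripper":0},{"offset":[-0.2,-4.2,0],"rot":[0,0,-40],"gripper":0},{"offset":[-0.2,-4.2,0],"rot":[0,0,-48],"gripper":0},{"offset":[-0.2,-4.2,0],"rot":[0,0,-56],"gripper":0},{"offset":[-0.2,-4.2,0],"rot":[0,0,-64],"gripper":0},{"offset":[-0.2,-4.2,0],"rot":[0,0,-72],"gripper":0},{"offset":[-0.2,-4.2,0],"rot":[0,0,-80],"gripper":0},{"offset":[-0.2,-4.2,0],"rot":[0,0,-88],"gripper":0},{"offset":[-0.2,-4.2,0],"rot":[0,0,-90],"gripper":0}]'

```text
time_s: 10.6
eef_pos: [576.5, 219.5, 247.7]
ee_rot: [-0.001, 0.762, 0.648, -0.001]
force: [0.4, 0.2, -0.0]
grip_width: -0.002
grip_force: 0.0
```

Request:
step_arm --plan '[{"offset":[0,0,3],"rot":[0,0,0],"gripper":0},{"offset":[0,0,6],"rot":[0,0,0],"gripper":0},{"offset":[0,0,9],"rot":[0,0,0],"gripper":0},{"offset":[0,0,11],"rot":[0,0,0],"gripper":0},{"offset":[0,0,12.5],"rot":[0,0,0],"gripper":0},{"offset":[0,0,13.2],"rot":[0,0,0],"gripper":0},{"offset":[0,0,13.2],"rot":[0,0,0],"gripper":0}]'

```text
time_s: 11.3
eef_pos: [576.6, 219.5, 116.7]
ee_rot: [-0.0, 0.763, 0.646, -0.001]
force: [-0.7, 0.3, 0.2]
grip_width: -0.001
grip_force: 0.0
```

Request:
step_arm --plan '[{"offset":[0,0,0.3],"rot":[0,0,0],"gripper":0},{"offset":[0,0,0.6],"rot":[0,0,0],"gripper":0},{"offset":[0,0,0.8],"rot":[0,0,0],"gripper":0},{"offset":[0,0,1.0],"rot":[0,0,0],"gripper":0},{"offset":[0,0,1.2],"rot":[0,0,0],"gripper":0},{"offset":[0,0,1.2],"rot":[0,0,0],"gripper":0}]'

```text
time_s: 11.9
eef_pos: [577.1, 219.6, 106.5]
ee_rot: [0.0, 0.763, 0.646, 0.0]
force: [-2.5, -1.0, 7.2]
grip_width: 0.002
grip_force: 3.9
```

Request:
step_arm --plan '[{"offset":[0,0,0.15],"rot":[0,0,0],"gripper":0},{"offset":[0,0,0.3],"rot":[0,0,0],"gripper":0},{"offset":[0,0,0.4],"rot":[0,0,0],"gripper":0},{"offset":[0,0,0.4],"rot":[0,0,0],"gripper":0},{"offset":[0,0,0.4],"rot":[0,0,0],"gripper":0}]'

```text
time_s: 12.4
eef_pos: [577.2, 219.7, 104.6]
ee_rot: [0.001, 0.763, 0.646, 0.001]
force: [-8.6, -2.4, 21.9]
grip_width: -0.001
grip_force: 11.2
```

```bash
python3 - <<'E'
from h import *
import time
s=sense(); print(s["eef_pos"],s["force"])
c=cam("side"); b=c["color"][150:215,230:310]; P=cloud(c); H,S,V=cv2.split(cv2.cvtColor(c["color"],cv2.COLOR_RGB2HSV))
m=((H<6)|(H>172))&(S>150)&(V>50); p=P[m]; p=p[np.linalg.norm(p[:,:2]-[570,178],axis=1)<45]; print(len(p),p.min(0).round(),p.max(0).round())
cv2.imwrite("pics/s2.png",cv2.resize(c["color"][110:220,200:350],None,fx=5,fy=5,interpolation=cv2.INTER_CUBIC)[:,:,::-1]); print(sense()["force"])
E
```

```text
[577.15637801 219.67797405 104.5590493 ] [-8.56333113 -2.40580129 21.93422198]
204 [545. 165.  31.] [593. 186.  83.]
[-8.86957811 -2.67314976 22.29247028]
```

View pics/s2.png

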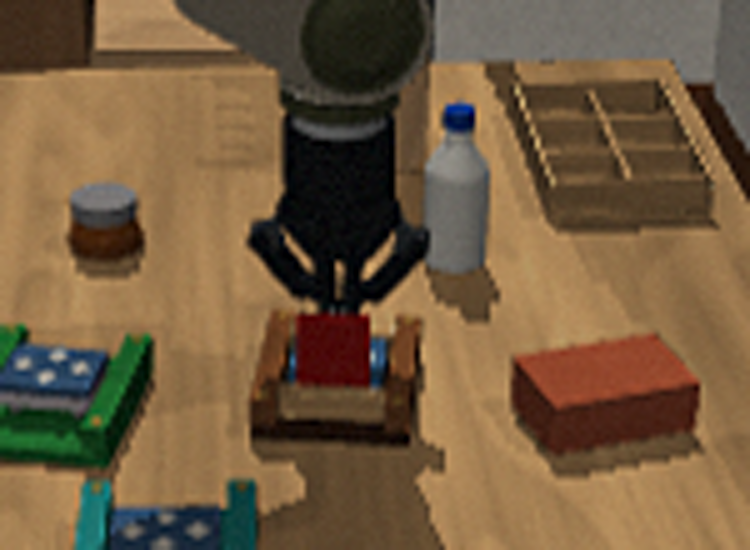

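The spacer stands upright in the gap at crop (333,350). The fingers press the tile down onto its stop behind it, with 22 N at TCP 104.6, clear of the spacer. Handing in.

```bash
python3 -c "
from rig import *
print(finish_job())"
```

```text
the job is handed in; nothing more can be done
None
```

The red spacer stands fully down in the wide gap (pressed home at about 18 N, then let go), and the job was handed in with the closed fingers holding the tile on its stop at about 22 N; the hand-in gave no verdict.

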